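# Slide the marble dish to the jar, then lift it and turn its lip to the jar

## Task

The blue glass marble in the steel dish is the one I drop into the capped amber developer jar to take up the air. Take the dish by its black handle and slide it along the bench, without lifting it, from the yellow ring until it stands centred in the white ring next to the jar; then lift it straight up over that ring until it is a few centimetres higher than the jar's cap and turn it there, on the spot, a quarter turn so that its pouring lip points at the jar. Keep the dish level and the marble in its middle all the way, leave the other things alone, and finish still holding the dish there, level and still, while I unscrew the cap.

Things in the scene. Friction and masses are not known exactly. Their poses are not given: they have to be found in the camera images.
- dish_mid (a point): Round shallow steel dish, 131 mm across the rim, 25 mm high, flat foot 80 mm across, about 130 g; starts in the yellow ring, handle roughly towards the robot. This point: on its axis, 12 mm above the underside. Axes: z up, handle along -x, pouring lip (a spout in the rim, tip 78 mm out) along +y. Inside gently dished: slope 3 degrees near the middle, 14 half-way out, 38 at the rim.
- dish_grip (a point): The place to grip on the dish's straight black handle: the middle of the handle's free length and thickness, 103 mm from the dish's axis along its -x and 30 mm above the underside. The handle is a bar 14 mm wide, 16 mm high, running from 61 to 136 mm from the axis, with flat upright sides. Same axes as the dish.
- dish_seat (a point): Where the marble's centre lies when it rests in the middle of the dish: on the dish's axis, 18 mm above the underside. Same axes as the dish.
- marble_center (a point): Centre of the loose blue glass marble, 25 mm in diameter, about 20 g, at rest in the middle of the dish; it rolls almost freely, and away from the middle if the dish is tilted or jerked.
- white_ring: White ring painted on the bench, 154 mm outside and 140 mm inside diameter, flat; its origin is its centre at bench height. Where the dish is to go. It lies to the left or to the right.
- yellow_ring: Yellow ring painted on the bench, same size; its origin is its centre. Where the dish starts.
- jar_cap (a point): Top centre of the black screw cap of the amber glass developer jar, 128 mm above the bench. The jar stands 145 to 170 mm beyond the white ring's centre, away from the robot; it is 84 mm in diameter, the cap 68 mm; about 620 g, loose, not to be moved.
- tank_lid: Brass daylight tank lid, 94 mm in diameter, 52 mm high; origin at the centre of its underside. Bystander.
- spool: Grey plastic spool standing on its flange, 60 mm in diameter, 38 mm high; origin at the centre of its underside. Bystander.
- reel: Chrome take-up reel lying flat, 92 mm in diameter, 36 mm high; origin at the centre of its underside. Bystander.
- canister: Black film canister with grey cap, 34 mm in diameter, 52 mm high; origin at the centre of its underside. Bystander.
- beaker: White plastic beaker, 72 mm in diameter, 100 mm high; origin at the centre of its underside. Bystander.

How it is judged (in metres and radians):
On the way, in this order (a step that is already met when the one before it is completed fails the run):
1. the dish stands in the white ring (within 18 mm of its centre), down on the bench, its lip not yet turned to the jar (horizontal distance between dish_mid and white_ring below 0.018 m and height (world z) of dish_mid below 0.018 m and y of jar_cap in the frame of dish_mid below 0.09 m and linear speed of dish below 0.03 m/s), for 0.2 s.
2. the dish is raised over the white ring to above the jar's cap (height (world z) of dish_mid above 0.14 m and horizontal distance between dish_mid and white_ring below 0.07 m), for 0.1 s.
At the end, for the whole second after the job is handed in: the fingers hold the dish still over the white ring (within 35 mm of its centre), its underside 0 to 80 mm above the jar's cap, level within 0.10 rad, lip pointing at the jar (its axis within 45 mm of the lip's line), marble resting within 12 mm of the middle, jar not touched by the dish (height (world z) of dish_mid between 0.14 and 0.22 m and horizontal distance between dish_mid and white_ring below 0.035 m and x of jar_cap in the frame of dish_mid between -0.045 and 0.045 m and y of jar_cap in the frame of dish_mid above 0.08 m and angle between dish_mid's own z axis and vertical below 0.1 rad and distance between marble_center and dish_seat below 0.012 m and contact force between dish and marble above 0.03 N and contact force between dish and the fingers above 2 N and contact force between dish and jar below 0.05 N and linear speed of dish below 0.02 m/s); the arm keeps its last pose, push and grip.
It fails at once if the dish is lifted more than 8 mm off the bench anywhere but over the white ring (more than 70 mm off its centre) (height (world z) of dish_mid above 0.02 m and horizontal distance between dish_mid and white_ring above 0.07 m).
It fails at once if the marble rolls more than 25 mm from the middle of the dish (distance between marble_center and dish_seat above 0.025 m).
It fails at once if the dish is tilted more than 0.25 rad (angle between dish_mid's own z axis and vertical above 0.25 rad).
It fails at once if the jar or another bystander is moved more than 15 mm (distance of any of tank_lid, spool, reel, canister, beaker, jar_cap from where it was at the start of the episode above 0.015 m).
It also fails if it takes over 67 s, if anything falls off the work surface, if the arm or the gripper's body presses on something with over 40 N, if the wrist force passes 120 N, or if a joint passes its speed limit or range.

## Robot

A 6-joint arm with a two-finger parallel gripper is mounted at the origin on the work surface. World frame = base frame: x ahead of the robot, y to its left, z up, the work surface at z = 0. Lengths are in m, angles in degrees, forces in N, time in s.
With the tool pointing down it reaches from about 0.275 to 1 m from the base axis. Payload 8.4 kg.
Tool frame: the origin (TCP) lies at the very end of the fingers, on their centre line; the grasp point (between the pads) lies 19 mm behind it; z points along the fingers, y is the line along which they close (so a half turn about z gives the same grasp; the last joint's range is limited). The gripper opens to 85 mm and grips with 20 to 120 N. Pads are 22 mm wide; open, the fingers measure 114 mm over their backs; the gripper's body (76 mm by 85 mm) begins 54 mm behind the grasp point. The pads swing forward as they close: fully open they stand 13 mm farther back than shut.
Start: joints at [-73.877, 20.225, 93.587, -0, 66.188, -0.138], TCP at [0.175, -0.6, 0.231] pointing down, gripper open.
Joint ranges: [-150.9, 150.9], [-52.94, 120.26], [3.33, 152.33], [-74.26, 254.26], [0, 154.13], [-172.89, 172.89]. Speed limits (degrees/s): [127.2, 127.2, 159.86, 180, 180, 180].

## Interface

Orientations are given as a 3x3 rotation matrix whose columns are the frame's x, y, z axes.
In Python, from workcell import bot gives the robot as it stands.
- The arm moves only by the tool step_arm, never from a script. Its arguments are lists of equal length, an entry for each row: "offset": the shift along the tool's x, y, z in m, a list of three; "spin": the turn about the tool's z in rad; "jaw": the finger opening in m, from 0 to 0.0854. A call has 1 to 5 rows; each row shifts and turns the commanded pose from where the row before left it, along the tool's axes as they then stand; what a row does not reach is not made up. A row lasts 1/8 s, in which the tool goes at most 62.5 mm and 10.7 degrees, less where a joint would pass 70% of its speed; a pose out of reach is approached as far as the arm can. A call with a gripper value outside its range is refused whole. The fingers move at their own pace and stop on an object; "squeeze" is the grip in N (left out, the last holds). Time passes only in rows, so rows that do not move let the fingers close. It gives the time, the measured TCP pose, the force, the opening and the grip force at its end, in the units of the state.
- bot.get_state(): the state, without advancing time (a new reading comes with each control period).
- bot.grab_frame(name): name is "scene" or "top"; returns the picture (480x640x3 uint8, red, green, blue); there is no depth.
- bot.calibration(name): a dict with "K" (3x3 intrinsics, pixels), "dist_coeffs" ([k1, k2, p1, p2, k3] as OpenCV has them; the pictures are not rectified), "T" (4x4, takes a point from camera to world coordinates). Camera axes: x right, y down, z forward; pixel columns grow to the right and rows downward; lengths in m; the calibration is good to about 2 mm. A picture is of the moment at which its call begins. calibration takes no time and is no camera call.
- bot.close_job(): hands the job in; it is judged then, once.
The state is a dict: "time_s": time; "joint_positions": joint angles; "qvel": joint speeds; "effort": joint torques, N m; "tcp_pos": TCP position; "eef_rot": TCP orientation; "force": force on the tool from outside, world axes, zero at the start; "moment": the same for the moment, N m; "opening": finger opening in m; "finger_force": force on a finger pad.
Only numpy, scipy, OpenCV 4.12 (cv2) and the standard library are available. Lean on these libraries where they do the work, as an engineer would, in place of code of your own. Each camera call takes 0.05 s, during which the arm holds its last target. There are 200 camera calls.

## Working session

There is one attempt and no reset: what is moved stays moved. The work goes in short steps, Python scripts to look and compute and a tool call to move; the robot and the scene stay as the last step left them, time stands still between calls to the robot, and variables do not carry over. Pictures are saved under pics/ and viewed, at most 10 in all, crops included, and the job is handed in when it is done.

Besides the shell and the picture viewer there is one more tool, called as name([rows], argument=value, ...), one row to a line, values as JSON. step_arm: Moves the arm, as the interface text tells. Its arguments: {"type":"object","properties":{"offset":{"type":"array","items":{"type":"array","items":{"type":"number"}}},"spin":{"type":"array","items":{"type":"number"}},"jaw":{"type":"array","items":{"type":"number"}},"squeeze":{"type":"number"}},"required":["offset","spin","jaw"]}

```bash
mkdir -p pics
python3 - <<'E'
from workcell import bot
import cv2,numpy as np
for n in("scene","top"):
    f=bot.grab_frame(n); cv2.imwrite(f"pics/{n}0.png",f[:,:,::-1]); c=bot.calibration(n); print(n,np.round(c["K"],1).tolist(),c["dist_coeffs"],np.round(c["T"],3).tolist())
s=bot.get_state();print(s["time_s"],s["tcp_pos"],np.round(s["eef_rot"],3).tolist(),s["opening"])
E
```

```text
scene [[475.7, 0.0, 311.8], [0.0, 475.7, 240.8], [0.0, 0.0, 1.0]] [-0.11422581  0.          0.          0.          0.        ] [[-0.861, 0.297, -0.413, 1.084], [0.508, 0.534, -0.676, 0.827], [0.02, -0.791, -0.611, 0.825], [0.0, 0.0, 0.0, 1.0]]
top [[598.3, 0.0, 331.2], [0.0, 598.3, 230.2], [0.0, 0.0, 1.0]] [0.00276585 0.         0.         0.         0.        ] [[0.015, -0.987, 0.162, 0.367], [-1.0, -0.014, 0.008, -0.007], [-0.005, -0.163, -0.987, 1.405], [0.0, 0.0, 0.0, 1.0]]
0.1 [ 0.17489445 -0.5996013   0.23064359] [[0.96, 0.28, -0.0], [0.28, -0.96, 0.001], [0.0, -0.001, -1.0]] 0.08513525199071656
```

View pics/top0.png

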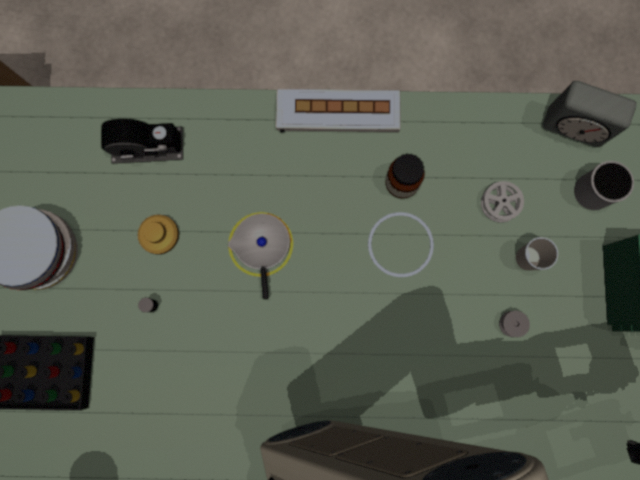

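View pics/scene0.png

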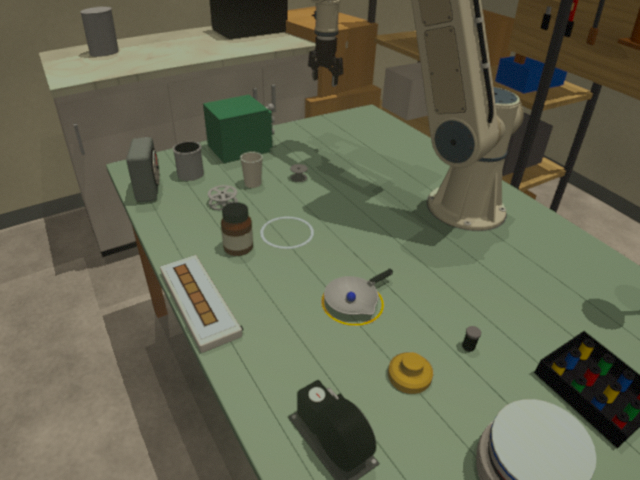

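The top view shows the dish at (262,241) with its marble, and the handle running down to (265,297). The white ring is at (401,244), with the jar cap at (407,166) beyond it. The scene view agrees, and the slide path is clear. The ring is on the robot's right.

```bash
cat > h.py <<'E'
from workcell import bot
import cv2,numpy as np
def ray(n,px,z):
    c=bot.calibration(n);T=np.array(c["T"])
    p=cv2.undistortPoints(np.array(px,float).reshape(-1,1,2),np.array(c["K"]),np.array(c["dist_coeffs"])).reshape(-1,2)
    d=np.c_[p,np.ones(len(p))]@T[:3,:3].T
    return T[:3,3]+d*((np.reshape(z,(-1,1))-T[2,3])/d[:,2:])
def pts(m,box):
    x0,y0,x1,y1=box
    v,u=np.nonzero(m[y0:y1,x0:x1]); return np.c_[u+x0,v+y0].astype(float)
def circ(P):
    A=np.c_[2*P[:,:2],np.ones(len(P))];s=np.linalg.lstsq(A,(P[:,:2]**2).sum(1),rcond=None)[0]
    return s[:2],2*np.sqrt(s[2]+s[:2]@s[:2])
E
python3 - <<'E'
from h import *
f=bot.grab_frame("top");h=cv2.cvtColor(f,cv2.COLOR_RGB2HSV);H,S,V=[h[...,i].astype(int) for i in range(3)]
w=pts((S<50)&(V>140),(360,200,442,285));print("white",len(w),circ(ray("top",w,0)))
y=pts((H>18)&(H<34)&(S>130)&(V>100),(220,200,302,285));print("yellow",len(y),circ(ray("top",y,0)))
b=pts((H>105)&(H<130)&(S>120),(240,220,285,265));print("marble",len(b),ray("top",b.mean(0),.018))
k=pts(V<50,(250,262,280,305));k3=ray("top",k,.036)[:,:2];c=k3.mean(0);u,s,vt=np.linalg.svd(k3-c)
pr=(k3-c)@vt[0];print("handle",len(k),c,vt[0],np.degrees(np.arctan2(vt[0][1],vt[0][0])),np.ptp(pr),np.ptp((k3-c)@vt[1]), [c+vt[0]*pr.min(),c+vt[0]*pr.max()])
j=pts((V<45),(380,145,432,183));hull=cv2.convexHull(j.astype(np.float32))[:,0];
print("cap",len(j),cv2.fitEllipse(hull),circ(ray("top",hull,.128)))
cv2.imwrite("pics/z.png",cv2.resize(f[130:310,215:445,::-1],None,fx=3.3,fy=3.3,interpolation=2))
E
```

```text
white 243 (array([ 0.56718447, -0.15972825]), np.float64(0.14733153693029769))
yellow 256 (array([0.56338998, 0.17238497]), np.float64(0.14742818109979305))
marble 63 [[0.56627583 0.16792066 0.018     ]]
handle 182 [0.46693426 0.15506109] [-0.99226044 -0.12417411] -172.866935531018 0.07179244271719462 0.014236496321446617 [array([0.50420972, 0.15972584]), array([0.43297292, 0.15081108])]
cap 816 ((405.31597900390625, 172.14218139648438), (32.8765983581543, 38.170448303222656), 43.5599479675293) (array([ 0.71007945, -0.15772803]), np.float64(0.07833681211702533))
```

View pics/z.png

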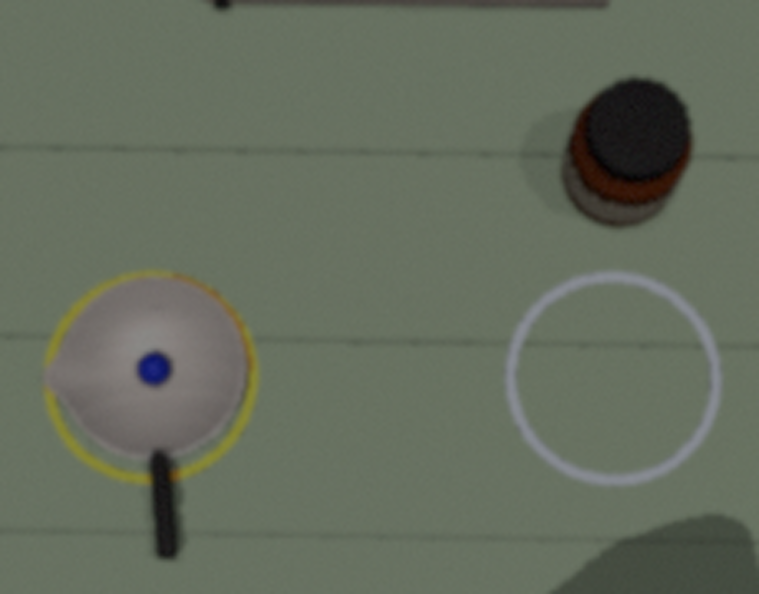

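The marble puts the dish axis at (0.566, 0.168). The handle mid lies 0.100 m away, giving a dish yaw of 7°, and the ring diameters match. So the grip point is (0.464, 0.155). I'll move over it in the start orientation, then spin to yaw 187° to keep wrist range in hand.

step_arm([
  [0.03, -0.04, 0],
  [0.03, -0.04, 0],
  [0.03, -0.04, 0],
  [0.03, -0.04, 0],
  [0.03, -0.04, 0],
], spin=[0, 0, 0, 0, 0], jaw=[0.085, 0.085, 0.085, 0.085, 0.085])

```text
time_s: 0.78
tcp_pos: [0.2633, -0.3644, 0.2312]
eef_rot: [[0.96, 0.28, 0.0], [0.28, -0.96, 0.0], [0.0, -0.0, -1.0]]
force: [1.4, 0.7, -0.1]
opening: 0.0846
finger_force: 0.0
```

step_arm([
  [0.03, -0.04, 0],
  [0.03, -0.04, 0],
  [0.03, -0.04, 0],
  [0.03, -0.04, 0],
  [0.03, -0.04, 0],
], spin=[0, 0, 0, 0, 0], jaw=[0.085, 0.085, 0.085, 0.085, 0.085])

```text
time_s: 1.4
tcp_pos: [0.3513, -0.1305, 0.2314]
eef_rot: [[0.96, 0.28, 0.001], [0.28, -0.96, -0.0], [0.0, 0.0, -1.0]]
force: [1.4, -1.1, 0.4]
opening: 0.0847
finger_force: 0.0
```

step_arm([
  [0.03, -0.04, 0],
  [0.03, -0.04, 0],
  [0.03, -0.04, 0],
  [0.03, -0.04, 0],
  [0.03, -0.04, 0],
], spin=[0, 0, 0, 0, 0], jaw=[0.085, 0.085, 0.085, 0.085, 0.085])

```text
time_s: 2.02
tcp_pos: [0.4393, 0.1037, 0.2313]
eef_rot: [[0.96, 0.28, 0.0], [0.28, -0.96, -0.0], [0.0, 0.0, -1.0]]
force: [0.7, 0.7, 0.5]
opening: 0.0849
finger_force: 0.0
```

step_arm([
  [0.03, -0.04, 0],
  [0, 0, 0],
  [0, 0, 0],
  [0, 0, 0],
  [0, 0, 0],
], spin=[0, -0.18, -0.18, -0.18, -0.18], jaw=[0.085, 0.085, 0.085, 0.085, 0.085])

```text
time_s: 2.65
tcp_pos: [0.4564, 0.1488, 0.2311]
eef_rot: [[0.532, 0.847, -0.0], [0.847, -0.532, -0.0], [-0.0, -0.0, -1.0]]
force: [0.4, 0.7, 0.0]
opening: 0.0848
finger_force: 0.0
```

step_arm([
  [0, 0, 0],
  [0, 0, 0],
  [0, 0, 0],
  [0, 0, 0],
  [0, 0, 0],
], spin=[-0.18, -0.18, -0.18, -0.18, -0.18], jaw=[0.085, 0.085, 0.085, 0.085, 0.085])

```text
time_s: 3.28
tcp_pos: [0.4564, 0.1487, 0.2311]
eef_rot: [[-0.332, 0.943, -0.0], [0.943, 0.332, -0.0], [0.0, -0.0, -1.0]]
force: [-0.3, 0.1, -0.6]
opening: 0.0847
finger_force: 0.0
```

step_arm([
  [0, 0, 0],
  [0, 0, 0],
  [0, 0, 0],
  [0, 0, 0],
  [0, 0, 0],
], spin=[-0.18, -0.18, -0.18, -0.18, -0.18], jaw=[0.085, 0.085, 0.085, 0.085, 0.085])

```text
time_s: 3.9
tcp_pos: [0.4564, 0.1487, 0.2311]
eef_rot: [[-0.945, 0.326, -0.0], [0.326, 0.945, -0.0], [0.0, -0.0, -1.0]]
force: [0.3, -0.5, 0.2]
opening: 0.0849
finger_force: 0.0
```

step_arm([
  [0, 0, 0],
  [0, 0, 0],
  [0, 0, 0],
  [0, 0, 0.04],
  [0, 0, 0.03],
], spin=[-0.18, -0.18, -0.09, 0, 0], jaw=[0.06, 0.06, 0.06, 0.06, 0.06])

```text
time_s: 4.53
tcp_pos: [0.4563, 0.1487, 0.1602]
eef_rot: [[-0.994, -0.112, -0.0], [-0.112, 0.994, -0.0], [0.0, -0.0, -1.0]]
force: [-0.4, -0.2, 0.5]
opening: 0.0605
finger_force: 0.0
```

Run:
```python
from h import *
s=bot.get_state();print(s["time_s"],s["tcp_pos"],np.round(s["eef_rot"],3).tolist(),s["joint_positions"])
print(ray("top",[408,169.1],.128))
for n in("top","scene"):
    f=bot.grab_frame(n);cv2.imwrite(f"pics/{n}1.png",f[:,:,::-1])
a=cv2.imread("pics/scene1.png")[180:340,290:450];cv2.imwrite("pics/s1c.png",cv2.resize(a,None,fx=3.5,fy=3.5,interpolation=2))
```

```text
4.525 [0.45627826 0.14870174 0.16021194] [[-0.994, -0.112, -0.0], [-0.112, 0.994, -0.0], [0.0, -0.0, -1.0]] [ 1.78712629e+01  1.24047865e+01  1.14871215e+02  9.02867804e-04
  5.27305232e+01 -7.85594569e+01]
[[ 0.71527535 -0.16327084  0.128     ]]
```

View pics/s1c.png

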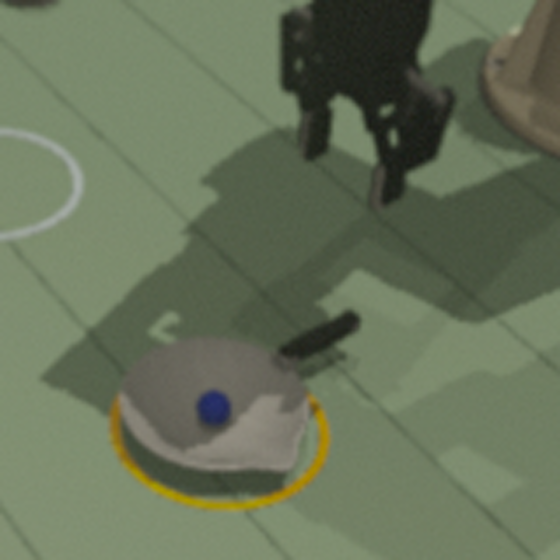

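The gripper is above and just short of the handle, with its fingers straddling the handle line. Marble at (212,408) in the crop is still centred. Next I correct by (0.008, 0.006) and go down.

step_arm([
  [-0.0084, 0.0054, 0.03],
  [0, 0, 0.04],
  [0, 0, 0.035],
  [0, 0, 0.025],
  [0, 0, 0.012],
], spin=[-0.012, 0, 0, 0, 0], jaw=[0.06, 0.06, 0.05, 0.05, 0.05])

```text
time_s: 5.25
tcp_pos: [0.4645, 0.1552, 0.019]
eef_rot: [[-0.992, -0.124, -0.001], [-0.124, 0.992, -0.0], [0.001, -0.0, -1.0]]
force: [0.8, 0.1, -0.0]
opening: 0.05
finger_force: 0.0
```

Run:
```python
from h import *
s=bot.get_state();print(s["time_s"],s["tcp_pos"],s["opening"],s["force"])
f=bot.grab_frame("top")
a=f[210:330,210:330,::-1];b=bot.grab_frame("scene")[220:340,310:430,::-1]
cv2.imwrite("pics/c2.png",cv2.resize(np.hstack([a,b]),None,fx=3.3,fy=3.3,interpolation=2))
```

```text
5.25 [0.46448552 0.15515547 0.0189882 ] 0.04998851568065347 [ 0.7691729   0.13257702 -0.01917936]
```

View pics/c2.png

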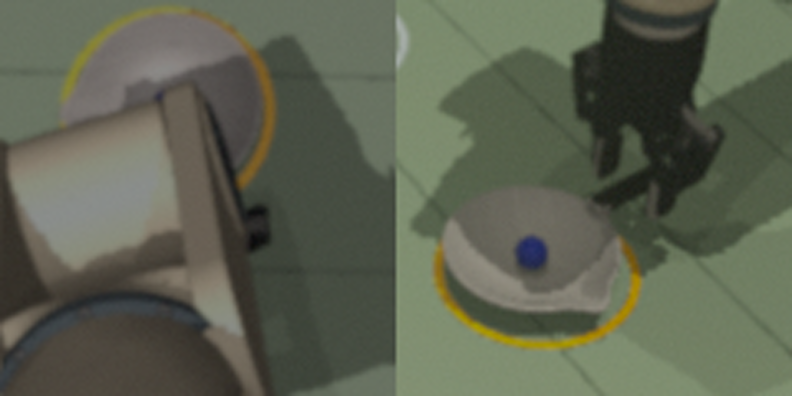

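In the scene crop (right half) the handle lies between the fingers, and the marble is centred at (532,253). I go down the last 7 mm and close slowly.

step_arm([
  [0, 0, 0.004],
  [0, 0, 0.003],
  [0, 0, 0],
  [0, 0, 0],
  [0, 0, 0],
], spin=[0, 0, 0, 0, 0], jaw=[0.04, 0.03, 0.024, 0.021, 0.019], squeeze=60)

```text
time_s: 5.98
tcp_pos: [0.4644, 0.1551, 0.0125]
eef_rot: [[-0.992, -0.124, 0.0], [-0.124, 0.992, 0.0], [-0.0, 0.0, -1.0]]
force: [0.3, -0.6, 0.6]
opening: 0.0192
finger_force: 0.0
```

step_arm([
  [0, 0, 0],
  [0, 0, 0],
  [0, 0, 0],
  [0, 0, 0],
  [0, 0, 0],
], spin=[0, 0, 0, 0, 0], jaw=[0.018, 0.017, 0.016, 0.015, 0.0145])

```text
time_s: 6.6
tcp_pos: [0.4643, 0.1551, 0.0123]
eef_rot: [[-0.992, -0.124, -0.0], [-0.124, 0.992, 0.0], [0.0, 0.0, -1.0]]
force: [-0.2, 0.2, 0.7]
opening: 0.0146
finger_force: 0.1
```

step_arm([
  [0, 0, 0],
  [0, 0, 0],
  [0, 0, 0],
  [0, 0, 0],
  [0, 0, 0],
], spin=[0, 0, 0, 0, 0], jaw=[0.014, 0.013, 0.012, 0.01, 0.01])

```text
time_s: 7.22
tcp_pos: [0.4643, 0.1551, 0.0123]
eef_rot: [[-0.992, -0.124, -0.0], [-0.124, 0.992, -0.0], [0.0, 0.0, -1.0]]
force: [-0.5, 0.6, 2.1]
opening: 0.013
finger_force: 59.9
```

```bash
cat >> h.py <<'E'
def look(n="scene"):
    "marble centroid from the scene view (z=.018 above dish underside u) and the bright rim's blob"
    f=bot.grab_frame(n);h=cv2.cvtColor(f,cv2.COLOR_RGB2HSV);H,S,V=[h[...,i].astype(int) for i in range(3)]
    m=((H>112)&(H<126)&(S>130)&(V>30)).astype(np.uint8)
    k,l,st,c=cv2.connectedComponentsWithStats(m)
    return f,[(c[i].round(1),int(st[i,4])) for i in range(1,k) if st[i,4]>30]
E
python3 - <<'E'
from h import *
s=bot.get_state();print(s["time_s"],s["tcp_pos"],s["opening"],s["finger_force"],s["force"],s["moment"])
f,b=look();
for c,a in b: print(c,a,ray("scene",c,.018))
E
```

```text
7.225 [0.46428756 0.15511725 0.01230896] 0.012969805561861667 59.85617637634277 [-0.46148049  0.62365382  2.12900521] [0.15555235 0.10972472 0.06847767]
[350.8 295.9] 45 [[0.56683074 0.16851378 0.018     ]]
```

Gripped at 60 N, with the marble centred on the predicted axis. The slide is (0.001, −0.328) in world axes, which is tool (+0.040, −0.325), ramped gently.

step_arm([
  [0.00025, -0.002, 0],
  [0.0005, -0.004, 0],
  [0.00075, -0.006, 0],
  [0.001, -0.008, 0],
  [0.00125, -0.01, 0],
], spin=[0, 0, 0, 0, 0], jaw=[0.01, 0.01, 0.01, 0.01, 0.01])

```text
time_s: 7.9
tcp_pos: [0.4644, 0.1242, 0.0123]
eef_rot: [[-0.992, -0.124, 0.0], [-0.124, 0.992, 0.0], [-0.0, 0.0, -1.0]]
force: [0.2, 2.0, 2.6]
opening: 0.013
finger_force: 59.9
```

Run:
```python
from h import *
f,b=look();s=bot.get_state();R=s["eef_rot"];g=s["tcp_pos"];print(s["time_s"],g,s["force"],s["finger_force"])
print("axis",g-0.103*R[:,0])
for c,a in b: print(c,a,ray("scene",c,.018))
```

```text
7.95 [0.4641899  0.12330552 0.01226205] [ 0.72015405 -2.17043788  1.53829049] 59.97554898262024
axis [0.56639892 0.13604582 0.0122358 ]
[343.9 288.3] 43 [[0.56661625 0.13787644 0.018     ]]
```

Stopping for that picture in mid-ramp was unhelpful, so I resume at once at the same speed to match the marble.

step_arm([
  [0.00125, -0.01, 0],
  [0.00125, -0.01, 0],
  [0.0015, -0.012, 0],
  [0.0015, -0.012, 0],
  [0.0015, -0.012, 0],
], spin=[0, 0, 0, 0, 0], jaw=[0.01, 0.01, 0.01, 0.01, 0.01])

```text
time_s: 8.57
tcp_pos: [0.4643, 0.0675, 0.0123]
eef_rot: [[-0.992, -0.124, -0.0], [-0.124, 0.992, 0.0], [0.0, 0.0, -1.0]]
force: [0.2, 1.9, 1.2]
opening: 0.0128
finger_force: 59.9
```

step_arm([
  [0.0015, -0.012, 0],
  [0.0015, -0.012, 0],
  [0.0015, -0.012, 0],
  [0.0015, -0.012, 0],
  [0.0015, -0.012, 0],
], spin=[0, 0, 0, 0, 0], jaw=[0.01, 0.01, 0.01, 0.01, 0.01])

```text
time_s: 9.2
tcp_pos: [0.4643, 0.0072, 0.0123]
eef_rot: [[-0.992, -0.124, -0.0], [-0.124, 0.992, 0.0], [0.0, 0.0, -1.0]]
force: [-0.1, 1.6, 2.2]
opening: 0.0127
finger_force: 59.9
```

step_arm([
  [0.0015, -0.012, 0],
  [0.0015, -0.012, 0],
  [0.0015, -0.012, 0],
  [0.0015, -0.012, 0],
  [0.0015, -0.012, 0],
], spin=[0, 0, 0, 0, 0], jaw=[0.01, 0.01, 0.01, 0.01, 0.01])

```text
time_s: 9.82
tcp_pos: [0.4643, -0.0533, 0.0123]
eef_rot: [[-0.992, -0.124, -0.0], [-0.124, 0.992, 0.0], [0.0, 0.0, -1.0]]
force: [-0.5, 2.1, 2.4]
opening: 0.0127
finger_force: 59.9
```

step_arm([
  [0.0015, -0.012, 0],
  [0.0015, -0.012, 0],
  [0.0015, -0.012, 0],
  [0.0015, -0.012, 0],
  [0.0015, -0.012, 0],
], spin=[0, 0, 0, 0, 0], jaw=[0.01, 0.01, 0.01, 0.01, 0.01])

```text
time_s: 10.45
tcp_pos: [0.4643, -0.1138, 0.0123]
eef_rot: [[-0.992, -0.124, -0.0], [-0.124, 0.992, 0.0], [0.0, 0.0, -1.0]]
force: [0.7, 1.5, 2.4]
opening: 0.0126
finger_force: 59.9
```

step_arm([
  [0.0014, -0.012, 0],
  [0.0012, -0.011, 0],
  [0.001, -0.009, 0],
  [0.0009, -0.008, 0],
  [0.0007, -0.0065, 0],
], spin=[0, 0, 0, 0, 0], jaw=[0.01, 0.01, 0.01, 0.01, 0.01])

```text
time_s: 11.08
tcp_pos: [0.4649, -0.1602, 0.0123]
eef_rot: [[-0.992, -0.124, -0.0], [-0.124, 0.992, 0.0], [0.0, 0.0, -1.0]]
force: [0.9, 2.3, 1.5]
opening: 0.0131
finger_force: 60.0
```

step_arm([
  [0.0006, -0.005, 0],
  [0.0005, -0.004, 0],
  [0.0003, -0.0025, 0],
  [0.0001, -0.0014, 0],
  [0, 0, 0],
], spin=[0, 0, 0, 0, 0], jaw=[0.01, 0.01, 0.01, 0.01, 0.01])

```text
time_s: 11.7
tcp_pos: [0.465, -0.1728, 0.0123]
eef_rot: [[-0.992, -0.124, -0.0], [-0.124, 0.992, -0.0], [0.0, -0.0, -1.0]]
force: [-0.6, 0.1, 2.7]
opening: 0.0127
finger_force: 60.0
```

step_arm([
  [0, 0, 0],
  [0, 0, 0],
  [0, 0, 0],
  [0, 0, 0],
  [0, 0, 0],
], spin=[0, 0, 0, 0, 0], jaw=[0.01, 0.01, 0.01, 0.01, 0.01])

```text
time_s: 12.32
tcp_pos: [0.465, -0.1727, 0.0123]
eef_rot: [[-0.992, -0.124, -0.0], [-0.124, 0.992, -0.0], [0.0, 0.0, -1.0]]
force: [-0.2, 0.3, 2.1]
opening: 0.0129
finger_force: 60.0
```

Run:
```python
from h import *
f,b=look();s=bot.get_state();R=s["eef_rot"];g=s["tcp_pos"];print(s["time_s"],g,s["force"],s["finger_force"],s["joint_positions"])
print("axis",g-0.103*R[:,0])
for c,a in b: print(c,a,ray("scene",c,.018))
t,b=look("top")
for c,a in b: print("top",c,a,ray("top",c,.018))
cv2.imwrite("pics/c3.png",np.hstack([cv2.resize(f[170:330,200:360,::-1],(400,400)),cv2.resize(t[140:300,330:490,::-1],(400,400))]))
```

```text
12.375 [ 0.46499536 -0.17274625  0.01229336] [-0.81019326  0.55438695  1.98293576] 59.9940025806427 [-2.05527239e+01  2.78750495e+01  1.17795835e+02 -1.58156247e-03
  3.43318915e+01 -1.17666369e+02]
axis [ 0.56720223 -0.15998862  0.01228819]
```

View pics/c3.png

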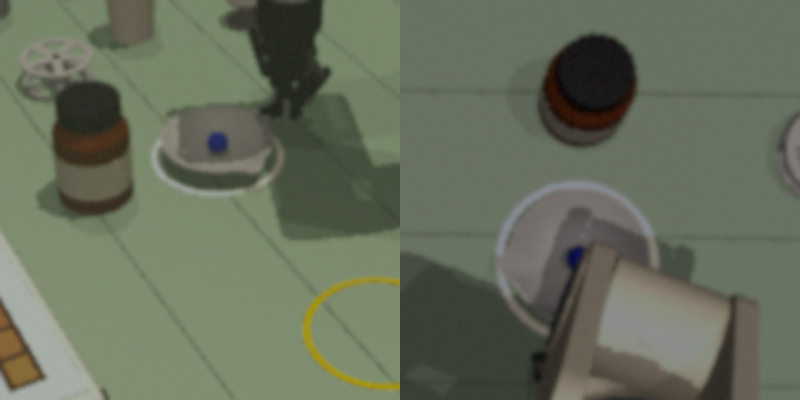

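Both halves show the dish standing centred in the white ring, with the marble in the middle at about (287,227) in the scene frame. Now the lift: 0.166 m straight up.

step_arm([
  [0, 0, -0.001],
  [0, 0, -0.002],
  [0, 0, -0.004],
  [0, 0, -0.006],
  [0, 0, -0.008],
], spin=[0, 0, 0, 0, 0], jaw=[0.01, 0.01, 0.01, 0.01, 0.01])

```text
time_s: 13.05
tcp_pos: [0.4649, -0.1727, 0.0337]
eef_rot: [[-0.992, -0.124, -0.0], [-0.124, 0.992, 0.0], [0.0, 0.0, -1.0]]
force: [-0.3, 0.4, -2.5]
opening: 0.0124
finger_force: 59.4
```

step_arm([
  [0, 0, -0.01],
  [0, 0, -0.01],
  [0, 0, -0.01],
  [0, 0, -0.01],
  [0, 0, -0.01],
], spin=[0, 0, 0, 0, 0], jaw=[0.01, 0.01, 0.01, 0.01, 0.01])

```text
time_s: 13.68
tcp_pos: [0.465, -0.1727, 0.084]
eef_rot: [[-0.992, -0.124, 0.0], [-0.124, 0.992, -0.0], [-0.0, -0.0, -1.0]]
force: [-1.0, -1.2, -2.0]
opening: 0.0134
finger_force: 59.4
```

step_arm([
  [0, 0, -0.01],
  [0, 0, -0.01],
  [0, 0, -0.01],
  [0, 0, -0.01],
  [0, 0, -0.01],
], spin=[0, 0, 0, 0, 0], jaw=[0.01, 0.01, 0.01, 0.01, 0.01])

```text
time_s: 14.3
tcp_pos: [0.465, -0.1727, 0.1339]
eef_rot: [[-0.992, -0.124, -0.0], [-0.124, 0.992, 0.0], [0.0, 0.0, -1.0]]
force: [0.3, -0.7, -2.4]
opening: 0.0135
finger_force: 59.4
```

step_arm([
  [0, 0, -0.01],
  [0, 0, -0.01],
  [0, 0, -0.009],
  [0, 0, -0.007],
  [0, 0, -0.005],
], spin=[0, 0, 0, 0, 0], jaw=[0.01, 0.01, 0.01, 0.01, 0.01])

```text
time_s: 14.92
tcp_pos: [0.465, -0.1727, 0.1747]
eef_rot: [[-0.992, -0.124, 0.0], [-0.124, 0.992, -0.0], [-0.0, -0.0, -1.0]]
force: [0.8, -0.6, -1.7]
opening: 0.013
finger_force: 59.4
```

step_arm([
  [0, 0, -0.003],
  [0, 0, -0.001],
  [0, 0, 0],
  [0, 0, 0],
  [0, 0, 0],
], spin=[0, 0, 0, 0, 0], jaw=[0.01, 0.01, 0.01, 0.01, 0.01])

```text
time_s: 15.55
tcp_pos: [0.4649, -0.1727, 0.1781]
eef_rot: [[-0.992, -0.124, -0.0], [-0.124, 0.992, 0.0], [0.0, 0.0, -1.0]]
force: [-0.4, 0.2, -2.7]
opening: 0.0128
finger_force: 59.4
```

Run:
```python
from h import *
f,b=look();s=bot.get_state();R=s["eef_rot"];g=s["tcp_pos"];print(s["time_s"],g,s["force"],s["moment"],s["finger_force"])
print("axis",g-0.103*R[:,0])
cv2.imwrite("pics/c4.png",cv2.resize(f[110:270,200:360,::-1],(640,640))[:600])
h=cv2.cvtColor(f,cv2.COLOR_RGB2HSV)[110:270,200:360].astype(int)
m=(h[...,0]>110)&(h[...,0]<130)&(h[...,1]>120);v,u=np.nonzero(m);print(len(u),np.median(u)+200,np.median(v)+110,ray("scene",[np.median(u)+200,np.median(v)+110],g[2]+.006))
```

```text
15.6 [ 0.46492938 -0.17270659  0.17813249] [-0.73780249 -0.67580452 -1.91685028] [-0.03582124  0.19437443 -0.0017332 ] 59.434831738471985
axis [ 0.56713527 -0.15994121  0.17810535]
39 286.0 177.0 [[ 0.56909527 -0.15593737  0.18413249]]
```

View pics/c4.png

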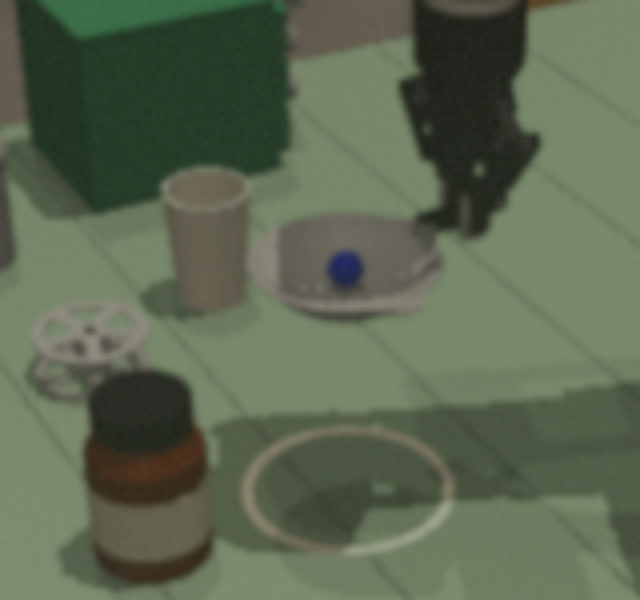

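The dish is level, clear of the bench and above the ring, with the marble at (345,268) in the crop, in the middle. Now the turn about the dish's axis: tool spin +1.70 rad, TCP on a 103 mm arc.

step_arm([
  [-2e-05, 0.00206, 0],
  [-8e-05, 0.00412, 0],
  [-0.00018, 0.00618, 0],
  [-0.00018, 0.00618, 0],
  [-0.00018, 0.00618, 0],
], spin=[0.02, 0.04, 0.06, 0.06, 0.06], jaw=[0.01, 0.01, 0.01, 0.01, 0.01])

```text
time_s: 16.23
tcp_pos: [0.4648, -0.1477, 0.1783]
eef_rot: [[-0.993, 0.118, -0.0], [0.118, 0.993, 0.0], [0.0, 0.0, -1.0]]
force: [0.2, 0.1, -1.4]
opening: 0.0128
finger_force: 59.4
```

The axis stays at (0.567, −0.160), so I continue.

step_arm([
  [-0.00018, 0.00618, 0],
  [-0.00018, 0.00618, 0],
  [-0.00018, 0.00618, 0],
  [-0.00018, 0.00618, 0],
  [-0.00018, 0.00618, 0],
], spin=[0.06, 0.06, 0.06, 0.06, 0.06], jaw=[0.01, 0.01, 0.01, 0.01, 0.01])

```text
time_s: 16.85
tcp_pos: [0.4729, -0.118, 0.1783]
eef_rot: [[-0.914, 0.406, -0.0], [0.406, 0.914, 0.0], [0.0, 0.0, -1.0]]
force: [-0.5, 0.3, -1.6]
opening: 0.0127
finger_force: 59.4
```

step_arm([
  [-0.00018, 0.00618, 0],
  [-0.00018, 0.00618, 0],
  [-0.00018, 0.00618, 0],
  [-0.00018, 0.00618, 0],
  [-0.00018, 0.00618, 0],
], spin=[0.06, 0.06, 0.06, 0.06, 0.06], jaw=[0.01, 0.01, 0.01, 0.01, 0.01])

```text
time_s: 17.48
tcp_pos: [0.4895, -0.092, 0.1783]
eef_rot: [[-0.753, 0.658, -0.0], [0.658, 0.753, 0.0], [0.0, 0.0, -1.0]]
force: [-0.1, 1.0, -1.2]
opening: 0.013
finger_force: 59.4
```

step_arm([
  [-0.00018, 0.00618, 0],
  [-0.00018, 0.00618, 0],
  [-0.00018, 0.00618, 0],
  [-0.00018, 0.00618, 0],
  [-0.00018, 0.00618, 0],
], spin=[0.06, 0.06, 0.06, 0.06, 0.06], jaw=[0.01, 0.01, 0.01, 0.01, 0.01])

```text
time_s: 18.1
tcp_pos: [0.513, -0.072, 0.1783]
eef_rot: [[-0.524, 0.851, -0.0], [0.851, 0.524, 0.0], [0.0, 0.0, -1.0]]
force: [0.4, -0.1, -1.6]
opening: 0.013
finger_force: 59.4
```

step_arm([
  [-0.00018, 0.00618, 0],
  [-0.00018, 0.00618, 0],
  [-0.00018, 0.00618, 0],
  [-0.00018, 0.00618, 0],
  [-0.00018, 0.00618, 0],
], spin=[0.06, 0.06, 0.06, 0.06, 0.06], jaw=[0.01, 0.01, 0.01, 0.01, 0.01])

```text
time_s: 18.73
tcp_pos: [0.5413, -0.0599, 0.1782]
eef_rot: [[-0.249, 0.968, -0.0], [0.968, 0.249, 0.0], [0.0, 0.0, -1.0]]
force: [0.1, -0.1, -1.9]
opening: 0.0129
finger_force: 59.4
```

step_arm([
  [-0.00018, 0.00618, 0],
  [-0.00018, 0.00618, 0],
  [-0.00018, 0.00618, 0],
  [-8e-05, 0.00412, 0],
  [-8e-05, 0.00412, 0],
], spin=[0.06, 0.06, 0.06, 0.04, 0.04], jaw=[0.01, 0.01, 0.01, 0.01, 0.01])

```text
time_s: 19.35
tcp_pos: [0.5678, -0.0566, 0.1782]
eef_rot: [[0.007, 1.0, 0.0], [1.0, -0.007, 0.0], [0.0, -0.0, -1.0]]
force: [0.2, 0.5, -0.4]
opening: 0.0128
finger_force: 59.4
```

step_arm([
  [-2e-05, 0.00206, 0],
  [0, 0, 0],
  [0, 0, 0],
  [0, 0, 0],
  [0, 0, 0],
], spin=[0.02, 0, 0, 0, 0], jaw=[0.01, 0.01, 0.01, 0.01, 0.01])

```text
time_s: 19.98
tcp_pos: [0.5697, -0.0569, 0.1783]
eef_rot: [[0.025, 1.0, -0.0], [1.0, -0.025, 0.0], [0.0, -0.0, -1.0]]
force: [0.0, -0.6, -1.4]
opening: 0.013
finger_force: 59.4
```

step_arm([
  [0, 0, 0],
  [0, 0, 0],
  [0, 0, 0],
  [0, 0, 0],
  [0, 0, 0],
], spin=[0, 0, 0, 0, 0], jaw=[0.01, 0.01, 0.01, 0.01, 0.01])

```text
time_s: 20.6
tcp_pos: [0.5697, -0.0568, 0.1783]
eef_rot: [[0.025, 1.0, -0.0], [1.0, -0.025, 0.0], [0.0, -0.0, -1.0]]
force: [0.3, -0.0, -1.8]
opening: 0.0127
finger_force: 59.4
```

Run:
```python
from h import *
f,b=look();t,_=look("top");s=bot.get_state();R=s["eef_rot"];g=s["tcp_pos"];print(s["time_s"],g,np.round(R,3).tolist(),s["force"],s["finger_force"])
print("axis",g-0.103*R[:,0], "lip dir",R[:,1]*-1)
cv2.imwrite("pics/c5.png",np.hstack([cv2.resize(f[110:270,200:360,::-1],(400,400)),cv2.resize(t[140:300,330:490,::-1],(400,400))]))
for n,F,x0,y0 in(("scene",f,200,110),("top",t,360,180)):
    h=cv2.cvtColor(F,cv2.COLOR_RGB2HSV)[y0:y0+160,x0:x0+130].astype(int)
    m=(h[...,0]>110)&(h[...,0]<130)&(h[...,1]>120);v,u=np.nonzero(m);print(n,len(u),np.median(u)+x0,np.median(v)+y0,ray(n,[np.median(u)+x0,np.median(v)+y0],g[2]+.006))
```

```text
20.7 [ 0.56973956 -0.05685348  0.1782724 ] [[0.025, 1.0, 0.0], [1.0, -0.025, 0.0], [0.0, 0.0, -1.0]] [ 0.25447246  0.27958098 -1.51077728] 59.42824065685272
axis [ 0.5671627  -0.15982124  0.17827204] lip dir [-9.99686999e-01  2.50180801e-02 -2.63523746e-06]
scene 10 284.0 178.5 [[ 0.57758885 -0.15128455  0.1842724 ]]
top 0 nan nan [[nan nan nan]]
  return _methods._mean(a, axis=axis, dtype=dtype,
  ret = ret.dtype.type(ret / rcount)
```

View pics/c5.png

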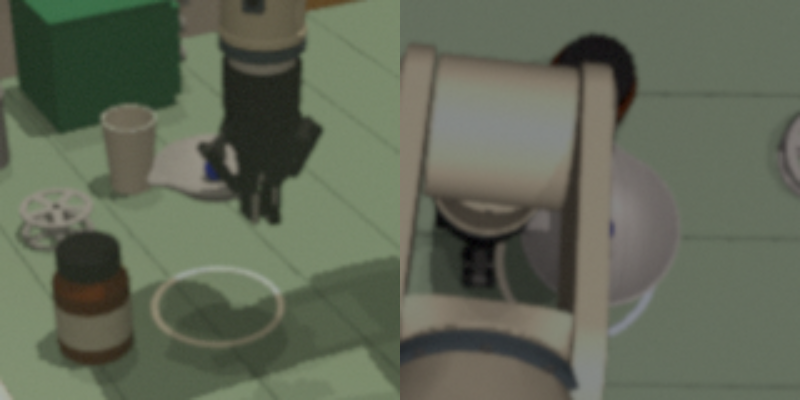

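The scene half shows the lip pointing at the jar and the marble partly visible near (286,176), the same spot as before the turn. In the top half the marble's edge at about (415,233) fits the dish centre. The axis is at (0.567, −0.160), z 0.178, level and still, so I hand in.

```bash
python3 -c "
from workcell import bot
print(bot.close_job())"
```

```text
the job is handed in; nothing more can be done
None
```

The job is handed in but no verdict came back: the dish is held level and still over the white ring, about 4 cm above the jar's cap, lip pointing at the jar. In the last pictures the marble is partly hidden by the gripper, and what shows of it is in the middle.

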